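# Key the collar onto the modelling stand

### The job

Get the sculptor's modelling stand ready for its wheel head: pick up the keyed collar (the octagonal ring with a tab inside its bore), tab-side up as it lies, and put it over the stand's spindle. Bearing down only gently, turn it on the spindle until its tab drops into the keyway, let it go all the way down flat onto the stand's shoulder, then let go and leave the other things where they are.

Things in the scene. Friction and masses are not known exactly. Their poses are not given: they have to be found in the camera images.
- collar_center (a point): Keyed collar, loose, bare aluminium, about 0.12 kg, lying flat right way up: octagonal ring 50 mm across flats, 34 mm tall, bore 34.5 mm wide with a 1.5 mm bevel at its lower mouth. Point: on its axis, 17 mm above its underside. z up; x from the axis to the middle of the flat with the tab on its inside (flats face every 45 degrees from x). Grip it across two opposite flats.
- collar_tab (a point): The collar's tab: point on its inner face, 9.5 mm from the collar's axis along x, 22 mm above the underside. The tab is 9 mm wide (narrowing to 6.4 mm over its lowest 2 mm) and runs from the collar's top down to 10 mm above its underside; below it the bore is plain. Axes as the collar's.
- stand: Modelling stand fixed to the desk: grey round foot, 140 mm across and up to 22 mm high, rising to a round boss 50 mm across that carries the spindle. Origin on the axis at desk height; z up; x points to the small steel bar on the foot's rim. Collar and stand get marked if pressed together with over 45 N, even in a brief knock: search and seat with 3 to 10 N, landing at 10 mm/s or less.
- stand_shoulder (a point): Flat top of the stand's boss, the shoulder on which the collar must finally rest: point on the axis, 50 mm above the desk. Fully home the collar's underside is here. Axes as the stand's.
- spindle_end (a point): End face of the steel spindle, on the axis, 78 mm up; spindle 32 mm diameter, rim bevelled 1.5 mm, thin stud (11 mm) above to 94 mm. Keyway: slot 12 mm wide down its whole side. It faces up to 0.5 rad either side of the stand's x; exactly where is not measured: find it by turning. Tab on end face: collar's underside is 68 mm up. The spindle is braked (2 N m). Axes as the stand's.
- sleeve_center (a point): Bystander: plain round aluminium sleeve without a tab, 52 mm across, 24 mm tall; point at its centre. Leave it.
- jar_center (a point): Bystander: small glass jar with a steel lid, 54 mm across, 62 mm tall; point at its centre. Leave it.
- spray_can: Bystander: grey spray can, 56 mm across, 170 mm tall; origin at its underside. Leave it.
- bottle: Bystander: clear plastic bottle, 60 mm across, 160 mm tall; origin at its underside. Leave it.
- mug: Bystander: white mug, 80 mm across, 90 mm tall; origin at its underside. Leave it.
Not all that is in view belongs to the job. What is shaped like the part that bears collar_center but green or orange is not meant.

How it is judged:
On the way, in this order (a step that is already met when the one before it is completed fails the run):
1. the collar is over the end of the spindle (horizontal distance between collar_center and stand below 0.005 m and z of collar_center in the frame of stand below 0.091 m).
2. the collar has dropped home (horizontal distance between collar_center and stand below 0.004 m and z of collar_center in the frame of stand below 0.0695 m), for 0.2 s.
At the end, for the whole second after the job is handed in: the collar sits on the stand's shoulder, tab in the keyway: its axis within 4 mm of the stand's axis, its underside less than 2.5 mm above the shoulder, level within 4 degrees, at rest (all of step 2 and angle between collar_center's own z axis and vertical below 0.07 rad and linear speed of collar below 0.02 m/s); the robot touches nothing.
It fails at once if the collar and the stand are pressed together with more than 45 N, even briefly (contact force between collar and stand above 45 N).
It fails at once if another thing on the desk is shifted by more than 30 mm (distance of any of sleeve_center, jar_center, spray_can, bottle, mug from where it was at the start of the episode above 0.03 m).
It also fails if it takes over 58 s, if anything falls off the work surface, if the arm or the gripper's body presses on something with over 40 N, if the wrist force passes 120 N, or if a joint passes its speed limit or range.

### The arm

A 7-joint arm with a two-finger parallel gripper is mounted at the origin on the work surface. World frame = base frame: x ahead of the robot, y to its left, z up, the work surface at z = 0. Lengths are in m, angles in rad, forces in N, time in s.
With the tool pointing down it reaches from about 0.425 to 0.875 m from the base axis. Payload 4.7 kg.
Tool frame: the origin (TCP) lies at the very end of the fingers, on their centre line; the grasp point (between the pads) lies ctrl.pinch_z behind it (ctrl.pinch_z is the distance from the TCP to the grasp point, in m); x points along the fingers, y is the direction in which the jaws open and shut, and the axes are right-handed (so a half turn about x gives the same grasp; the last joint's range is limited). The gripper opens to 87 mm and grips with 3 to 60 N. Pads are 19 mm wide; open, the fingers measure 117 mm over their backs; the gripper's body (75 mm by 190 mm) begins 51 mm behind the grasp point.
Start: joints at [1.264, 0.321, -0.07, 1.45, 0.023, 1.371, -0.057], TCP at [0.205, -0.617, 0.223] pointing down, gripper open.
Joint ranges: [-2.86, 2.86], [-0.3, 2.09], [-1.38, 1.24], [0.06, 2.45], [-1.56, 4.7], [0.09, 2.05], [-2.69, 2.69]. Speed limits (rad/s): [2.57, 2.57, 3.14, 3.14, 3.14, 3.14, 3.14].

### API

Orientations are given as a rotation vector (axis times angle).
In Python, from bench import get_state, get_image, camera_info, order, ctrl gives the robot as it stands.
- The arm moves only by the tool jog_arm, never from a script. Its arguments are lists of equal length, an entry for each row: "claw": the finger opening in mm, from 0 to 87; "xyz": the shift along the tool's x, y, z in mm, a list of three; "roll": the turn about the tool's x in degrees. In form: {"claw": [claw, ...], "xyz": [[tx, ty, tz], ...], "roll": [roll, ...]}. A call has 1 to 5 rows; each row is the pose to reach, as a shift and turn from the pose measured when the call began, along the tool's axes at that moment; what a row does not reach only later rows make up. A row lasts 1/10 s, in which the tool goes at most 50 mm and 8.59 degrees, less where a joint would pass 70% of its speed; a pose out of reach is approached as far as the arm can. A call with a gripper value outside its range is refused whole. The fingers move at their own pace and stop on an object; "force" is the grip in N (left out, the last holds). Time passes only in rows, so rows that repeat a pose let the fingers close. It gives the time, the measured TCP pose, the force and the opening at its end, in the units of the state.
- get_state(): the state, without advancing time (a new reading comes with each control period).
- get_image(name): name is "side" or "top"; returns (picture, depth): 480x640x3 uint8, red, green, blue; 480x640 float32, m along the optical axis (not along the pixel's ray), 0 where there is no reading.
- camera_info(name): a dict with "intrinsics" (3x3 intrinsics, pixels), "rvec" (rotation vector, rad) and "tvec" (3), from world to camera coordinates, as OpenCV has them. Camera axes: x right, y down, z forward; pixel columns grow to the right and rows downward; lengths in m; the calibration is good to about 2 mm. A picture is of the moment at which its call begins. camera_info takes no time and is no camera call.
- order.close_job(): hands the job in, once; it reports no verdict.
The state is a dict: "time": time; "joint_positions": joint angles; "qd": joint speeds; "joint_torque": joint torques, N m; "position": TCP position; "tool_rot": TCP orientation; "ft_force": force on the tool from outside, world axes, zero at the start; "torque": the same for the moment, N m; "grip_width": opening from 0.0 (shut) to 1.0 (fully open).
Only numpy, scipy, OpenCV 4.12 (cv2) and the standard library are available. Lean on these libraries where they do the work, as an engineer would, in place of code of your own. Each camera call takes 0.05 s, during which the arm holds its last target. There are 200 camera calls.

## Working session

There is one attempt and no reset: what is moved stays moved. The work goes in short steps, Python scripts to look and compute and a tool call to move; the robot and the scene stay as the last step left them, time stands still between calls to the robot, and variables do not carry over. Pictures are saved under pics/ and viewed, about 8 in all and at most 12, crops included, and the job is handed in when it is done.

Besides the shell and the picture viewer there is one more tool, called after "Request:" in YAML: its name, and indented under it one key for each argument. jog_arm: Moves the arm, as the interface text tells. Its arguments: {"type":"object","properties":{"claw":{"type":"array"},"xyz":{"type":"array"},"roll":{"type":"array"},"force":{"type":"number"}},"required":["claw","xyz","roll"]}

```bash
ls; mkdir -p pics; python3 - <<'E'
from bench import *
import cv2,numpy as np
s=get_state();print({k:np.round(v,3).tolist() for k,v in s.items()},ctrl.pinch_z)
for n in("top","side"):
    i,d=get_image(n);np.savez(f"{n}0.npz",i=i,d=d);cv2.imwrite(f"pics/{n}0.png",i[...,::-1])
    c=camera_info(n);print(n,c)
E
```

```text
pics
{'time': 0.0, 'joint_positions': [1.264, 0.322, -0.07, 1.452, 0.023, 1.371, -0.057], 'qd': [-0.0, -0.0, 0.001, 0.001, -0.001, 0.0, -0.0], 'joint_torque': [-0.001, -49.129, -0.404, -31.253, -0.064, 0.044, 0.0], 'position': [0.205, -0.616, 0.221], 'tool_rot': [2.048, 0.333, -2.049], 'ft_force': [-0.03, 0.386, -0.145], 'torque': [0.036, -0.012, 0.008], 'grip_width': 1.0} 0.0187
top {'intrinsics': array([[475.03455314,   0.        , 320.49831117],
       [  0.        , 475.03455314, 242.29371343],
       [  0.        ,   0.        ,   1.        ]]), 'rvec': array([ 2.1504514 , -2.10626033,  0.16110587]), 'tvec': array([0.05263377, 0.56534443, 0.91023396])}
side {'intrinsics': array([[527.40027917,   0.        , 317.00227094],
       [  0.        , 527.40027917, 236.77726587],
       [  0.        ,   0.        ,   1.        ]]), 'rvec': array([ 0.87822306, -2.53293063,  1.03430122]), 'tvec': array([0.4613324 , 0.2480533 , 0.90318487])}
```

View pics/top0.png

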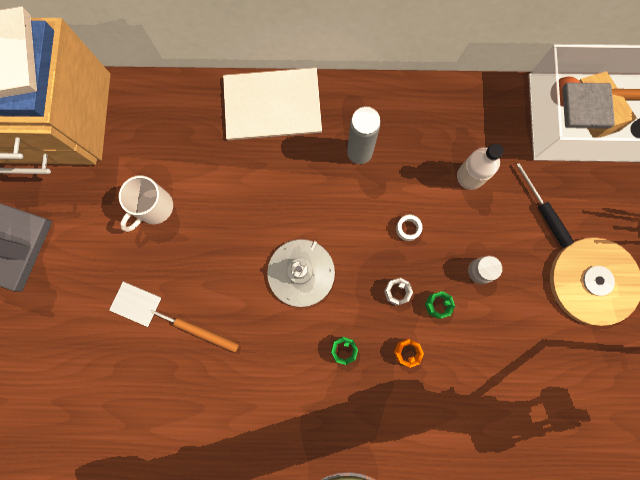

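View pics/side0.png

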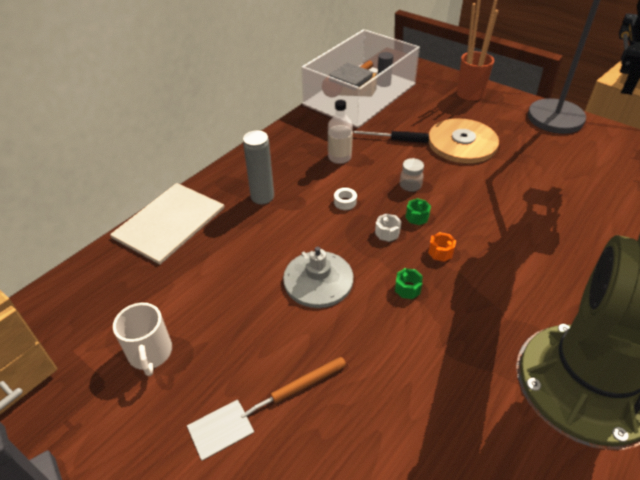

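Top view: the octagonal candidates are grey (399,292), green (441,305) and (344,351), and orange (409,353). The round sleeve is at (409,228). The grey octagon fits the description: bare aluminium, with a tab. The stand is at (301,272), with its bar near (313,245). I'll confirm with an enlarged crop.

```bash
cat > h.py <<'E'
from bench import *
import cv2,numpy as np
from scipy.spatial.transform import Rotation as R
def cam(n):
    c=camera_info(n);return np.array(c["intrinsics"]),cv2.Rodrigues(np.array(c["rvec"]))[0],np.array(c["tvec"])
def ray(n,uv,z):
    K,M,t=cam(n);o=-M.T@t;d=M.T@np.linalg.solve(K,[uv[0],uv[1],1]);return o+d*(z-o[2])/d[2]
def cloud(n,d,box):
    K,M,t=cam(n);u0,v0,u1,v1=box;v,u=np.mgrid[v0:v1,u0:u1];z=d[v0:v1,u0:u1]
    p=np.stack([(u-K[0,2])/K[0,0]*z,(v-K[1,2])/K[1,1]*z,z],-1).reshape(-1,3);ok=p[:,2]>0
    return (p-t)@M, u.ravel(), v.ravel(), ok
E
python3 - <<'E'
from h import *
f=np.load("top0.npz");i,d=f["i"],f["d"]
a=cv2.resize(i[267:317,374:424],(400,400),interpolation=2);b=cv2.resize(i[232:312,261:341],(400,400),interpolation=2)
cv2.imwrite("pics/crop.png",np.hstack([a,b])[...,::-1])
for nm,box,lo,hi in(("collar",(380,275,420,312),.028,.04),("foot",(262,235,340,310),.006,.03),("top",(262,235,340,310),.068,.1),("bosstop",(262,235,340,310),.046,.055),("sleeve",(392,212,426,246),.018,.03)):
    p,u,v,ok=cloud("top",d,box);m=ok&(p[:,2]>lo)&(p[:,2]<hi);q=p[m]
    if len(q)<3: print(nm,len(q));continue
    hull=np.c_[u[m],v[m]].astype(np.float32)
    c,r=cv2.minEnclosingCircle(q[:,:2].astype(np.float32)[:,None]);print(nm,len(q),q.mean(0).round(4),"circ",np.round(c,4),round(r,4))
for nm,u,v,z in(("collar",399,292,.034),("stand",301,272,0.01),("bar",313,245,.015)):print(nm,ray("top",(u,v),z).round(4))
E
```

```text
collar 307 [ 0.4707 -0.0954  0.0343] circ [ 0.4705 -0.0949] 0.0267
foot 3009 [0.5041 0.1038 0.0177] circ [0.5095 0.1017] 0.0741
top 199 [0.5039 0.1049 0.0803] circ [0.5057 0.1045] 0.0161
bosstop 273 [0.5048 0.1033 0.0504] circ [0.5058 0.1047] 0.025
sleeve 284 [ 0.6036 -0.1185  0.0239] circ [ 0.6038 -0.1186] 0.026
collar [ 0.4684 -0.095   0.034 ]
stand [0.5071 0.1041 0.01  ]
bar [0.5635 0.0804 0.015 ]
```

View pics/crop.png

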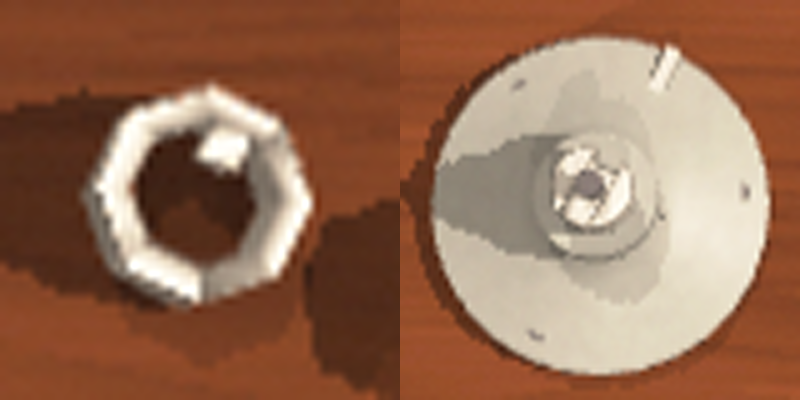

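Crop: the grey octagon at (399,291) has its tab at about (401.7,286), so it is the keyed collar. The stand's bar is at crop (665,68), which is pixel (314,245.6). Now I'll get the angles and a cross-check from the side view.

```bash
python3 - <<'E'
from h import *
f=np.load("top0.npz");i,d=f["i"],f["d"]
p,u,v,ok=cloud("top",d,(380,275,420,312));q=p[ok&(p[:,2]>.028)&(p[:,2]<.04)]
c=np.array(cv2.minEnclosingCircle(q[:,:2].astype(np.float32)[:,None])[0])
w=q[:,:2]-c;r=np.hypot(*w.T);a=np.degrees(np.arctan2(w[:,1],w[:,0]))
t=w[r<.0155];print("tab pts",len(t),"ang",np.degrees(np.arctan2(*t.mean(0)[::-1])).round(1),"r",r.min().round(4))
# octagon phase from outer hull: support function at flats
ths=np.arange(-22.5,22.5,.5);wid=[sum(np.ptp(w@[np.cos(x),np.sin(x)]) for x in np.radians(th+np.arange(4)*45)) for th in ths]
print("flat phase mod45",ths[np.argmin(wid)],min(wid)/4,max(wid)/4)
ta=ray("top",(401.7,285.8),.034)[:2]-c;print("tab pix ang",np.degrees(np.arctan2(ta[1],ta[0])).round(1))
b=ray("top",(314,245.6),.018)[:2]-[.5057,.1046];print("bar ang",np.degrees(np.arctan2(b[1],b[0])).round(1),np.hypot(*b).round(4))
p,u,v,ok=cloud("top",d,(262,235,340,310));w=p[:,:2]-[.5057,.1046];r=np.hypot(*w.T);a=np.degrees(np.arctan2(w[:,1],w[:,0]))
m=ok&(r>.008)&(r<.0145)
for x in range(-90,60,10):
    k=m&(a>=x)&(a<x+10);print(x,k.sum(),p[k,2].min().round(3) if k.any() else '',p[k,2].mean().round(3) if k.any() else '',end=' | ')
m=ok&(p[:,2]>.0235)&(p[:,2]<.04)&(r>.05);print("\nbar pts",m.sum(),np.median(a[m]) if m.any() else '')
g=ray("top",(441,305),.034);print("green",g.round(3))
R0=R.from_rotvec(get_state()["tool_rot"]).as_matrix();print(R0.round(3))
f=np.load("side0.npz");d=f["d"]
for nm,box,lo,hi in(("collar",(370,208,405,245),.028,.04),("top",(280,240,358,308),.0765,.08),("boss",(280,240,358,308),.046,.055)):
    p,u,v,ok=cloud("side",d,box);m=ok&(p[:,2]>lo)&(p[:,2]<hi);q=p[m];print(nm,len(q),q.mean(0).round(4),cv2.minEnclosingCircle(q[:,:2].astype(np.float32)[:,None]))
E
```

```text
tab pts 14 ang -23.3 r 0.0097
flat phase mod45 19.0 0.049816584729130094 0.052681834029799285
tab pix ang -28.0
bar ang -25.2 0.062
-90 5 0.077 0.079 | -80 4 0.074 0.077 | -70 3 0.078 0.079 | -60 1 0.081 0.081 | -50 1 0.051 0.051 | -40 3 0.051 0.052 | -30 2 0.051 0.051 | -20 3 0.048 0.05 | -10 2 0.047 0.054 | 0 6 0.065 0.074 | 10 3 0.077 0.079 | 20 3 0.077 0.078 | 30 4 0.076 0.078 | 40 3 0.076 0.077 | 50 4 0.076 0.079 | 
bar pts 0 
green [ 0.444 -0.178  0.034]
[[-0.001  0.315 -0.949]
 [ 0.002 -0.949 -0.315]
 [-1.    -0.002  0.   ]]
collar 254 [ 0.4674 -0.0939  0.0336] ((0.46658703684806824, -0.09575039893388748), 0.028172118589282036)
top 94 [0.5009 0.1063 0.0785] ((0.5033077597618103, 0.10446266829967499), 0.015864171087741852)
boss 213 [0.4977 0.1124 0.0507] ((0.5032830238342285, 0.10488121956586838), 0.026194734498858452)
```

Request:
jog_arm:
  claw: [70, 70, 70, 70, 70]
  xyz:
    - [0, -411, -414]
    - [0, -411, -414]
    - [0, -411, -414]
    - [0, -411, -414]
    - [0, -411, -414]
  roll: [0, 0, 0, 0, 0]
  force: 20

```text
time: 0.6
position: [0.3181, -0.3916, 0.222]
tool_rot: [2.048, 0.333, -2.05]
ft_force: [0.8, -0.5, 0.6]
grip_width: 0.806
```

Request:
jog_arm:
  claw: [70, 70, 70, 70, 70]
  xyz:
    - [0, -234, -236]
    - [0, -234, -236]
    - [0, -234, -236]
    - [0, -234, -236]
    - [0, -234, -236]
  roll: [0, 0, 0, 0, 0]

```text
time: 1.1
position: [0.4305, -0.1685, 0.2223]
tool_rot: [2.048, 0.333, -2.05]
ft_force: [1.0, -0.4, 0.2]
grip_width: 0.805
```

Request:
jog_arm:
  claw: [70, 70]
  xyz:
    - [100, 0, 0]
    - [100, 0, 0]
  roll: [0, 0]

```text
time: 1.3
position: [0.4324, -0.1672, 0.1227]
tool_rot: [2.048, 0.333, -2.042]
ft_force: [1.2, -0.6, -1.4]
grip_width: 0.808
```

```bash
python3 - <<'E'
from h import *
s=get_state();Rm=R.from_rotvec(s["tool_rot"]).as_matrix()
print(s["time"],np.round(s["position"],4),"delta tool mm",(1000*Rm.T@(np.array([.4686,-.0953,.005])-s["position"])).round(1),"yang",np.degrees(np.arctan2(Rm[1,1],Rm[0,1])).round(1))
i,d=get_image("side");a=cv2.resize(i[120:280,280:480],(800,640))
cv2.imwrite("pics/side1.png",a[:600,...,::-1])
E
```

```text
1.3 [ 0.4324 -0.1672  0.1227] delta tool mm [117.7 -56.9 -57. ] yang -71.4
```

View pics/side1.png

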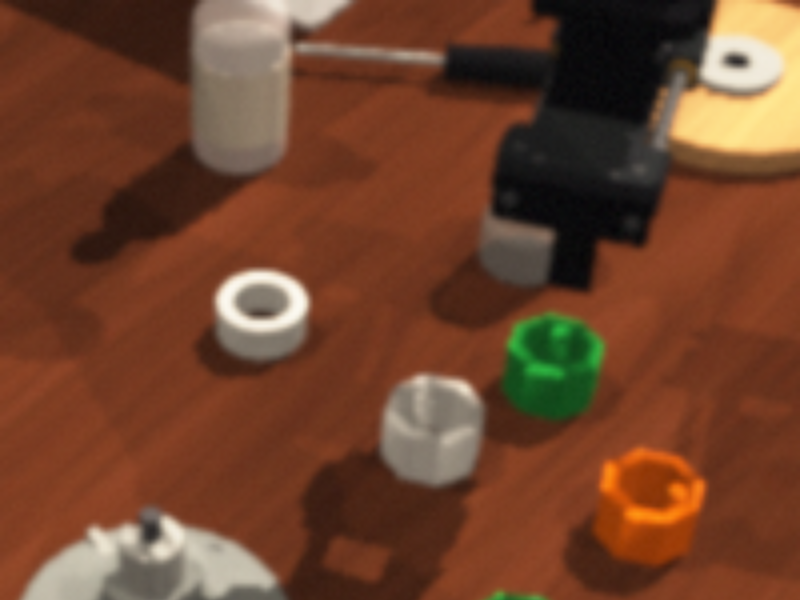

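The enlarged side view shows the grey collar at crop (432,430), undisturbed. The gripper is still about 80 mm short, near crop (575,200). I'll go on until it is above the collar.

Request:
jog_arm:
  claw: [70, 70, 70]
  xyz:
    - [30, -57, -57]
    - [60, -57, -57]
    - [60, -57, -57]
  roll: [0, 0, 0]

```text
time: 1.65
position: [0.459, -0.0884, 0.0509]
tool_rot: [2.034, 0.352, -2.065]
ft_force: [-1.9, 0.4, -0.0]
grip_width: 0.805
```

```bash
python3 - <<'E'
from h import *
s=get_state();Rm=R.from_rotvec(s["tool_rot"]).as_matrix()
print(s["time"],np.round(s["position"],4),"delta tool mm",(1000*Rm.T@(np.array([.4686,-.0953,.005])-s["position"])).round(1),"yang",np.degrees(np.arctan2(Rm[1,1],Rm[0,1])).round(1))
a=[]
i,d=get_image("side");a.append(cv2.resize(i[170:270,330:430],(400,400)))
i,d=get_image("top");a.append(cv2.resize(i[240:340,350:450],(400,400)))
cv2.imwrite("pics/both2.png",np.hstack(a)[...,::-1])
E
```

```text
1.65 [ 0.459  -0.0884  0.0509] delta tool mm [45.6 10.3 -7.5] yang -71.2
```

View pics/both2.png

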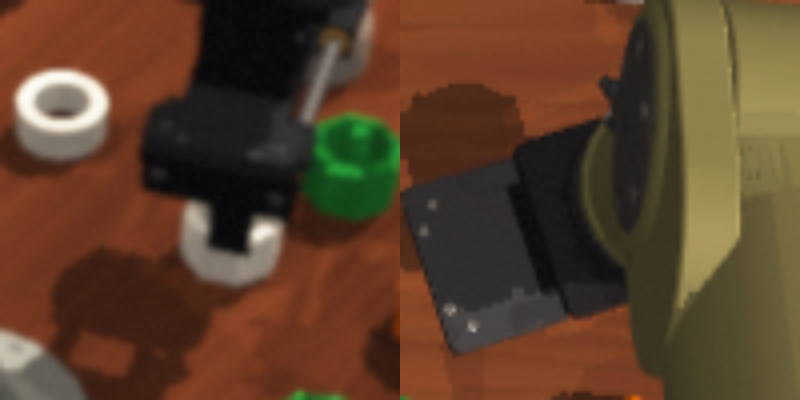

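The fingers sit over the collar but about 12 mm off, and the gripper's top hides it in the top view. I'll correct horizontally before descending.

Request:
jog_arm:
  claw: [70, 70, 70]
  xyz:
    - [0, 10, -7]
    - [0, 10, -7]
    - [0, 10, -7]
  roll: [0, 0, 0]

```text
time: 2.05
position: [0.4704, -0.1007, 0.0537]
tool_rot: [2.039, 0.343, -2.063]
ft_force: [-0.0, -0.9, -0.2]
grip_width: 0.805
```

```bash
cat >> h.py <<'E'
def st(target=None):
    s=get_state();Rm=R.from_rotvec(s["tool_rot"]).as_matrix()
    print(round(s["time"],2),np.round(s["position"],4),"F",np.round(s["ft_force"],1),"M",np.round(s["torque"],2),"grip",round(s["grip_width"]*87,1),"yang",np.degrees(np.arctan2(Rm[1,1],Rm[0,1])).round(1),"tilt",np.degrees(np.arccos(-Rm[2,0])).round(2))
    print("q",np.round(s["joint_positions"],2),"qd",np.abs(s["qd"]).max().round(3))
    if target is not None: print("delta",(1000*Rm.T@(np.array(target)-s["position"])).round(1))
    return s,Rm
E
python3 -c "
from h import *
st([.4686,-.0953,.005])"
```

```text
2.05 [ 0.4704 -0.1007  0.0537] F [-0.  -0.9 -0.2] M [ 0.03 -0.03  0.04] grip 70.0 yang -71.5 tilt 0.84
q [ 0.7   0.17 -0.58  2.02  0.11  0.99 -1.18] qd 0.021
delta [48.7 -5.2 -0.5]
```

Request:
jog_arm:
  claw: [70, 70, 70, 70, 70]
  xyz:
    - [10, -5, 0]
    - [20, -5, 0]
    - [30, -5, 0]
    - [40, -5, 0]
    - [40, -5, 0]
  roll: [0, 0, 0, 0, 0]

```text
time: 2.55
position: [0.4666, -0.0952, 0.0118]
tool_rot: [2.036, 0.345, -2.067]
ft_force: [-0.3, 0.6, 0.2]
grip_width: 0.804
```

```bash
python3 -c "
from h import *
st([.4686,-.0953,.005])"
```

```text
2.55 [ 0.4666 -0.0952  0.0118] F [-0.3  0.6  0.2] M [ 0.03 -0.04 -0.03] grip 70.0 yang -71.5 tilt 1.05
q [ 0.68  0.24 -0.57  2.06  0.15  0.91 -1.22] qd 0.021
delta [ 6.8  0.8 -1.9]
```

Request:
jog_arm:
  claw: [70, 70, 45, 45, 45]
  xyz:
    - [6, 1, -2]
    - [6, 1, -2]
    - [6, 1, -2]
    - [6, 1, -2]
    - [6, 1, -2]
  roll: [0, 0, 0, 0, 0]
  force: 20

```text
time: 3.05
position: [0.4691, -0.0956, 0.0061]
tool_rot: [2.036, 0.345, -2.066]
ft_force: [0.2, 0.0, -0.6]
grip_width: 0.616
```

Request:
jog_arm:
  claw: [40, 40, 40]
  xyz:
    - [0, 0, 0]
    - [0, 0, 0]
    - [0, 0, 0]
  roll: [0, 0, 0]

```text
time: 3.35
position: [0.469, -0.0956, 0.0061]
tool_rot: [2.036, 0.345, -2.066]
ft_force: [-0.0, 0.3, 0.7]
grip_width: 0.574
```

```bash
python3 -c "
from h import *
s,Rm=st([.4686,-.0953,.005]);print(Rm.round(3))"
```

```text
3.35 [ 0.469  -0.0956  0.0061] F [-0.   0.3  0.7] M [-0.05 -0.03  0.01] grip 49.9 yang -71.5 tilt 1.01
q [ 0.67  0.25 -0.57  2.06  0.16  0.9  -1.23] qd 0.003
delta [ 1.2 -0.4  0.3]
[[-0.016  0.317 -0.948]
 [ 0.008 -0.948 -0.317]
 [-1.    -0.012  0.013]]
```

Gripped at 49.9 mm, which matches the 50 mm across flats. Lifting.

Request:
jog_arm:
  claw: [40, 40, 40, 40, 40]
  xyz:
    - [-20, 0, 0]
    - [-50, 0, 0]
    - [-80, 0, 0]
    - [-110, 0, 0]
    - [-125, 0, 0]
  roll: [0, 0, 0, 0, 0]
  force: 30

```text
time: 3.85
position: [0.4722, -0.0968, 0.1337]
tool_rot: [2.039, 0.342, -2.062]
ft_force: [0.1, 0.2, -1.7]
grip_width: 0.573
```

Request:
jog_arm:
  claw: [40, 40]
  xyz:
    - [0, 0, 0]
    - [0, 0, 0]
  roll: [0, 0]

```text
time: 4.05
position: [0.4722, -0.0968, 0.1335]
tool_rot: [2.039, 0.342, -2.062]
ft_force: [-0.2, -0.2, -1.3]
grip_width: 0.575
```

```bash
python3 -c "
from h import *
s,Rm=st([.5042,.1042,.125]);print(Rm.round(3))"
```

```text
4.05 [ 0.4722 -0.0968  0.1335] F [-0.2 -0.2 -1.3] M [ 0.03 -0.02  0.02] grip 50.0 yang -71.5 tilt 0.77
q [ 0.72  0.07 -0.59  1.94  0.04  1.15 -1.13] qd 0.023
delta [   9.4 -180.4  -94.2]
[[-0.012  0.317 -0.948]
 [ 0.006 -0.948 -0.317]
 [-1.    -0.01   0.01 ]]
```

Request:
jog_arm:
  claw: [40, 40, 40, 40, 40]
  xyz:
    - [0, -36, -19]
    - [0, -72, -38]
    - [0, -108, -57]
    - [0, -144, -75]
    - [0, -170, -89]
  roll: [0, 0, 0, 0, 0]

```text
time: 4.55
position: [0.5014, 0.0956, 0.1328]
tool_rot: [2.035, 0.346, -2.063]
ft_force: [0.2, 0.0, -2.5]
grip_width: 0.574
```

Request:
jog_arm:
  claw: [40, 40, 40]
  xyz:
    - [0, 0, 0]
    - [0, 0, 0]
    - [0, 0, 0]
  roll: [0, 0, 0]

```text
time: 4.85
position: [0.5007, 0.094, 0.1316]
tool_rot: [2.034, 0.344, -2.066]
ft_force: [-1.2, -0.6, -0.7]
grip_width: 0.572
```

```bash
python3 -c "
from h import *
s,Rm=st([.5042,.1042,.12]);print(Rm.round(3))
a=[]
for n,z in(('side',.16),('top',.1)):
    i,d=get_image(n);np.savez(n+'3.npz',i=i,d=d);K,M,t=cam(n);p=K@(M@np.array([.5045,.1045,.1])+t);u,v=(p[:2]/p[2]).astype(int);print(n,u,v)
    a.append(cv2.resize(i[v-50:v+50,u-50:u+50],(400,400)))
cv2.imwrite('pics/both3.png',np.hstack(a)[...,::-1])"
```

```text
4.85 [0.5007 0.094  0.1316] F [-1.2 -0.6 -0.7] M [-0.03 -0.04 -0.02] grip 49.8 yang -71.5 tilt 1.03
q [ 0.47  0.16 -0.76  1.88  0.11  1.16 -1.57] qd 0.012
delta [11.6 -8.4 -6.8]
[[-0.017  0.318 -0.948]
 [ 0.006 -0.948 -0.318]
 [-1.    -0.011  0.014]]
side 317 245
top 298 268
```

View pics/both3.png

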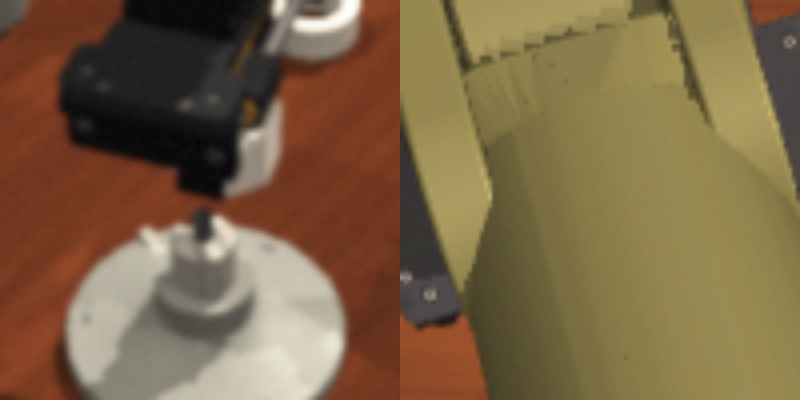

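Side view: the collar hangs at crop (255,155), partly behind the front finger, above and behind the stud at (203,222). The spindle is clear below it. The top view is blocked by the arm. I'll compare the collar with the boss in the side depth, since both are 25 mm to flat or radius and the camera bias cancels.

```bash
python3 - <<'E'
from h import *
f=np.load("side3.npz");i,d=f["i"],f["d"];K,M,t=cam("side");cp=-M.T@t;print("cam",cp.round(3))
p,u,v,ok=cloud("side",d,(267,195,367,295));rgb=i[195:295,267:367].reshape(-1,3).astype(int)
br=(rgb.min(1)>95)&(np.ptp(rgb,1)<45)
col=p[ok&br&(p[:,2]>.122)&(p[:,2]<.165)];w=col[:,:2]-[.5007,.094];col=col[np.hypot(*w.T)<.034]
f0=np.load("side0.npz");p0,_,_,ok0=cloud("side",f0["d"],(267,195,367,315));w=p0[:,:2]-[.5045,.1045]
boss=p0[ok0&(p0[:,2]>.042)&(p0[:,2]<.052)&(np.hypot(*w.T)<.032)]
print(len(col),len(boss),"z",col[:,2].min().round(4),col[:,2].max().round(4))
for th in -26.5+45*np.arange(8):
    n=np.array([np.cos(np.radians(th)),np.sin(np.radians(th))])
    if n@(cp[:2]-[.5,.1])<0.15: continue
    hc=col[:,:2]@n;hb=boss[:,:2]@n;hc,hb=np.sort(hc),np.sort(hb)
    k=(abs(hc-hc[-5])<.002).sum()
    print(th,"n on flat",k,"collar c.n",(np.median(hc[hc>hc[-5]-.002])-.025).round(4),"tcp.n",(n@[.5007,.094]).round(4),"boss c.n",(hb[-4]-.025).round(4),"est.n",(n@[.5042,.1042]).round(4))
E
```

```text
cam [0.062 0.638 0.824]
138 205 z 0.1277 0.162
63.5 n on flat 7 collar c.n 0.2857 tcp.n 0.3075 boss c.n 0.3173 est.n 0.3182
108.5 n on flat 10 collar c.n -0.0757 tcp.n -0.0697 boss c.n -0.0608 est.n -0.0612
153.5 n on flat 52 collar c.n -0.406 tcp.n -0.4062 boss c.n -0.4037 est.n -0.4047
198.5 n on flat 47 collar c.n -0.5041 tcp.n -0.5047 boss c.n -0.5116 est.n -0.5112
```

Collar axis agrees with the TCP to about 0.5 mm, and the boss agrees with my stand estimate to about 1 mm. Centring now.

Request:
jog_arm:
  claw: [40, 40, 40, 40, 40]
  xyz:
    - [0, -4, -3]
    - [0, -8, -7]
    - [0, -8, -7]
    - [7, -8, -7]
    - [7, -8, -7]
  roll: [0, 0, 0, 0, 0]

```text
time: 5.45
position: [0.5044, 0.1033, 0.1241]
tool_rot: [2.034, 0.343, -2.067]
ft_force: [0.2, -0.1, -1.2]
grip_width: 0.576
```

Request:
jog_arm:
  claw: [40, 40]
  xyz:
    - [0, 0, 0]
    - [0, 0, 0]
  roll: [0, 0]

```text
time: 5.65
position: [0.5041, 0.1032, 0.1239]
tool_rot: [2.033, 0.343, -2.068]
ft_force: [0.3, -0.0, -0.8]
grip_width: 0.572
```

```bash
python3 -c "
from h import *
s,Rm=st([.5042,.1042,.10])"
```

```text
5.65 [0.5041 0.1032 0.1239] F [ 0.3 -0.  -0.8] M [-0.01 -0.03  0.01] grip 49.8 yang -71.5 tilt 1.09
q [ 0.45  0.19 -0.76  1.87  0.13  1.15 -1.6 ] qd 0.005
delta [23.9 -0.7 -0.8]
```

Request:
jog_arm:
  claw: [40, 40, 40, 40, 40]
  xyz:
    - [6, -1, -1]
    - [13, -1, -1]
    - [20, -1, -1]
    - [27, -1, -1]
    - [30, -1, -1]
  roll: [0, 0, 0, 0, 0]

```text
time: 6.15
position: [0.5036, 0.1045, 0.0927]
tool_rot: [2.031, 0.343, -2.07]
ft_force: [0.5, -0.5, -1.4]
grip_width: 0.576
```

Request:
jog_arm:
  claw: [40, 40]
  xyz:
    - [0, 0, 0]
    - [0, 0, 0]
  roll: [0, 0]

```text
time: 6.35
position: [0.5035, 0.1045, 0.0926]
tool_rot: [2.031, 0.343, -2.07]
ft_force: [-0.1, -0.1, -1.1]
grip_width: 0.573
```

```bash
python3 -c "
from h import *
s,Rm=st([.5042,.1042,.084])
i,d=get_image('side');np.savez('side4.npz',i=i,d=d)
cv2.imwrite('pics/side4.png',cv2.resize(i[205:305,267:367],(600,600))[...,::-1])"
```

```text
6.35 [0.5035 0.1045 0.0926] F [-0.1 -0.1 -1.1] M [ 0.02 -0.04 -0.02] grip 49.9 yang -71.5 tilt 1.2
q [ 0.44  0.23 -0.75  1.9   0.16  1.09 -1.63] qd 0.008
delta [ 8.5  0.6 -0.8]
```

View pics/side4.png

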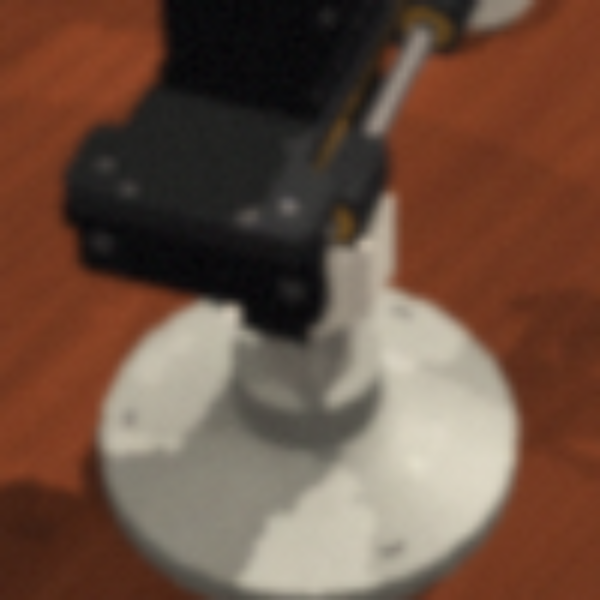

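Side crop: the collar hangs at (360,280), coaxial with the boss and spindle at about (312,400) once the height is allowed for. Nothing else is in the way. I'll go down slowly and watch the force.

Request:
jog_arm:
  claw: [40, 40, 40, 40, 40]
  xyz:
    - [1, 0.5, -0.8]
    - [2.5, 0.5, -0.8]
    - [4, 0.5, -0.8]
    - [5.5, 0.5, -0.8]
    - [7, 0.5, -0.8]
  roll: [0, 0, 0, 0, 0]

```text
time: 6.9
position: [0.5044, 0.1043, 0.0856]
tool_rot: [2.032, 0.343, -2.07]
ft_force: [1.0, 0.3, -0.6]
grip_width: 0.572
```

Request:
jog_arm:
  claw: [40, 40, 40, 40, 40]
  xyz:
    - [0.5, 0, 0]
    - [1, 0, 0]
    - [1.5, 0, 0]
    - [2, 0, 0]
    - [2.5, 0, 0]
  roll: [0, 0, 0, 0, 0]

```text
time: 7.4
position: [0.5044, 0.1044, 0.0831]
tool_rot: [2.032, 0.343, -2.07]
ft_force: [0.5, -0.0, -1.1]
grip_width: 0.575
```

```bash
python3 -c "
from h import *
s,Rm=st([.5042,.1042,.08])"
```

```text
7.4 [0.5044 0.1044 0.0831] F [ 0.5 -0.  -1.1] M [-0.05 -0.02 -0.01] grip 50.0 yang -71.5 tilt 1.17
q [ 0.43  0.24 -0.75  1.91  0.17  1.08 -1.64] qd 0.009
delta [3.1 0.2 0.2]
```

Request:
jog_arm:
  claw: [40, 40, 40, 40, 40]
  xyz:
    - [0.5, 0, 0]
    - [1, 0, 0]
    - [1.5, 0, 0]
    - [2, 0, 0]
    - [2.5, 0, 0]
  roll: [0, 0, 0, 0, 0]

```text
time: 7.9
position: [0.5043, 0.1044, 0.0806]
tool_rot: [2.032, 0.343, -2.07]
ft_force: [-0.2, 0.3, -0.9]
grip_width: 0.576
```

Request:
jog_arm:
  claw: [40, 40, 40, 40, 40]
  xyz:
    - [0.5, 0, 0]
    - [1, 0, 0]
    - [1.5, 0, 0]
    - [2, 0, 0]
    - [2.5, 0, 0]
  roll: [0, 0, 0, 0, 0]

```text
time: 8.4
position: [0.5043, 0.1044, 0.0781]
tool_rot: [2.032, 0.343, -2.07]
ft_force: [0.2, -0.9, -0.8]
grip_width: 0.574
```

```bash
python3 -c "
from h import *
s,Rm=st([.5042,.1042,.0741])"
```

```text
8.4 [0.5043 0.1044 0.0781] F [ 0.2 -0.9 -0.8] M [ 0.02 -0.01 -0.02] grip 50.0 yang -71.5 tilt 1.17
q [ 0.43  0.25 -0.75  1.91  0.18  1.07 -1.64] qd 0.01
delta [4.  0.2 0.1]
```

Request:
jog_arm:
  claw: [40, 40, 40, 40, 40]
  xyz:
    - [0.7, 0, 0]
    - [1.4, 0, 0]
    - [2.1, 0, 0]
    - [2.8, 0, 0]
    - [3.3, 0, 0]
  roll: [0, 0, 0, 0, 0]

```text
time: 8.9
position: [0.5042, 0.1044, 0.0747]
tool_rot: [2.032, 0.343, -2.07]
ft_force: [-0.4, -0.7, -1.8]
grip_width: 0.574
```

Request:
jog_arm:
  claw: [40, 40, 40]
  xyz:
    - [0.4, 0, 0]
    - [0.8, 0, 0]
    - [1.2, 0, 0]
  roll: [0, 0, 0]

```text
time: 9.2
position: [0.5041, 0.1044, 0.0734]
tool_rot: [2.032, 0.343, -2.07]
ft_force: [-0.5, -0.6, -1.0]
grip_width: 0.576
```

```bash
python3 -c "
from h import *
s,Rm=st([.5042,.1042,.0741])"
```

```text
9.2 [0.5041 0.1044 0.0734] F [-0.5 -0.6 -1. ] M [-0.05 -0.01 -0.01] grip 50.1 yang -71.5 tilt 1.17
q [ 0.42  0.25 -0.75  1.92  0.18  1.06 -1.65] qd 0.008
delta [-0.7  0.2  0. ]
```

Request:
jog_arm:
  claw: [40, 40, 40, 40]
  xyz:
    - [0.4, 0, 0]
    - [0.8, 0, 0]
    - [1.2, 0, 0]
    - [1.6, 0, 0]
  roll: [0, 0, 0, 0]

```text
time: 9.6
position: [0.5041, 0.1045, 0.0718]
tool_rot: [2.032, 0.343, -2.07]
ft_force: [-0.3, 0.6, -1.4]
grip_width: 0.571
```

```bash
python3 -c "
from h import *
s,Rm=st([.5042,.1042,.0561])"
```

```text
9.6 [0.5041 0.1045 0.0718] F [-0.3  0.6 -1.4] M [-0.03 -0.04 -0.04] grip 49.7 yang -71.5 tilt 1.17
q [ 0.42  0.26 -0.75  1.92  0.19  1.06 -1.65] qd 0.009
delta [15.7  0.5 -0.2]
```

The tab has passed the end-face level with no force, so it is entering the keyway directly. Continuing slowly.

Request:
jog_arm:
  claw: [40, 40, 40, 40, 40]
  xyz:
    - [0.7, 0.2, 0]
    - [1.5, 0.3, 0]
    - [2.3, 0.3, 0]
    - [3.1, 0.3, 0]
    - [4, 0.3, 0]
  roll: [0, 0, 0, 0, 0]

```text
time: 10.1
position: [0.5042, 0.1042, 0.0678]
tool_rot: [2.032, 0.343, -2.07]
ft_force: [-0.9, 0.1, -1.6]
grip_width: 0.576
```

Request:
jog_arm:
  claw: [40, 40, 40, 40, 40]
  xyz:
    - [0.8, 0, 0]
    - [1.6, 0, 0]
    - [2.4, 0, 0]
    - [3.2, 0, 0]
    - [4, 0, 0]
  roll: [0, 0, 0, 0, 0]

```text
time: 10.6
position: [0.5041, 0.1042, 0.0637]
tool_rot: [2.032, 0.343, -2.07]
ft_force: [-0.3, -0.2, -1.5]
grip_width: 0.573
```

```bash
python3 -c "
from h import *
s,Rm=st([.5042,.1042,.0561])"
```

```text
10.6 [0.5041 0.1042 0.0637] F [-0.3 -0.2 -1.5] M [-0.04 -0.07  0.03] grip 49.8 yang -71.5 tilt 1.17
q [ 0.42  0.27 -0.74  1.93  0.2   1.04 -1.66] qd 0.015
delta [ 7.5  0.1 -0.2]
```

Request:
jog_arm:
  claw: [40, 40, 40, 40, 40]
  xyz:
    - [0.8, 0, 0]
    - [1.6, 0, 0]
    - [2.4, 0, 0]
    - [3.2, 0, 0]
    - [4, 0, 0]
  roll: [0, 0, 0, 0, 0]

```text
time: 11.1
position: [0.504, 0.1042, 0.0596]
tool_rot: [2.032, 0.343, -2.07]
ft_force: [0.5, -0.3, -1.1]
grip_width: 0.572
```

Request:
jog_arm:
  claw: [40, 40, 40, 40, 40]
  xyz:
    - [0.4, 0, 0]
    - [0.9, 0, 0]
    - [1.4, 0, 0]
    - [1.9, 0, 0]
    - [2.3, 0, 0]
  roll: [0, 0, 0, 0, 0]

```text
time: 11.6
position: [0.504, 0.1042, 0.0573]
tool_rot: [2.032, 0.343, -2.07]
ft_force: [0.2, -0.0, -0.7]
grip_width: 0.57
```

```bash
python3 -c "
from h import *
s,Rm=st([.5042,.1042,.0561])"
```

```text
11.6 [0.504  0.1042 0.0573] F [ 0.2 -0.  -0.7] M [-0.04 -0.02 -0.06] grip 49.5 yang -71.5 tilt 1.17
q [ 0.42  0.28 -0.74  1.93  0.2   1.03 -1.66] qd 0.008
delta [ 1.2  0.1 -0.2]
```

Request:
jog_arm:
  claw: [40, 40, 40, 40]
  xyz:
    - [0.3, 0, 0]
    - [0.6, 0, 0]
    - [0.9, 0, 0]
    - [1.2, 0, 0]
  roll: [0, 0, 0, 0]

```text
time: 12.0
position: [0.504, 0.1043, 0.0562]
tool_rot: [2.032, 0.343, -2.07]
ft_force: [-1.4, 0.0, 2.0]
grip_width: 0.576
```

Request:
jog_arm:
  claw: [40, 40]
  xyz:
    - [0.3, 0, 0]
    - [0.5, 0, 0]
  roll: [0, 0]

```text
time: 12.2
position: [0.5039, 0.1042, 0.0562]
tool_rot: [2.031, 0.343, -2.07]
ft_force: [-3.1, -0.0, 5.7]
grip_width: 0.572
```

Contact at TCP z 0.0562, the expected home height, with about 7 N. Releasing.

Request:
jog_arm:
  claw: [55, 60, 65, 68, 68]
  xyz:
    - [0, 0, 0]
    - [0, 0, 0]
    - [0, 0, 0]
    - [0, 0, 0]
    - [0, 0, 0]
  roll: [0, 0, 0, 0, 0]

```text
time: 12.7
position: [0.5039, 0.1043, 0.0561]
tool_rot: [2.031, 0.343, -2.07]
ft_force: [1.0, 0.2, -0.0]
grip_width: 0.769
```

Request:
jog_arm:
  claw: [70, 70, 70, 70, 70]
  xyz:
    - [-5, 0, 0]
    - [-20, 0, 0]
    - [-40, 0, 0]
    - [-70, 0, 0]
    - [-100, 0, 0]
  roll: [0, 0, 0, 0, 0]

```text
time: 13.2
position: [0.5059, 0.104, 0.1582]
tool_rot: [2.032, 0.343, -2.069]
ft_force: [0.3, -0.3, 1.2]
grip_width: 0.8
```

Request:
jog_arm:
  claw: [70, 70, 70, 70, 70]
  xyz:
    - [0, 40, 30]
    - [0, 90, 80]
    - [0, 140, 120]
    - [0, 180, 150]
    - [0, 180, 150]
  roll: [0, 0, 0, 0, 0]

```text
time: 13.7
position: [0.4197, -0.1176, 0.1601]
tool_rot: [2.034, 0.338, -2.068]
ft_force: [0.3, -0.1, 0.1]
grip_width: 0.804
```

```bash
python3 - <<'E'
from h import *
st();a=[]
for n in("side","top"):
    i,d=get_image(n);K,M,t=cam(n);q=K@(M@np.array([.5045,.1045,.08])+t);u,v=(q[:2]/q[2]).astype(int)
    a.append(cv2.resize(i[v-45:v+45,u-45:u+45],(400,400)))
    p,_,_,ok=cloud(n,d,(u-45,v-45,u+45,v+45));w=np.hypot(*(p[:,:2]-[.5045,.1045]).T)
    m=ok&(w<.033)&(w>.018)&(p[:,2]>.076)&(p[:,2]<.105);q=p[m]
    if len(q)>20:
        A=np.c_[q[:,:2],np.ones(len(q))];mm=abs(q[:,2]-np.median(q[:,2]))<.004;c=np.linalg.lstsq(A[mm],q[mm,2],rcond=None)[0]
        print(n,len(q),"top z",np.median(q[:,2]).round(4),"tilt deg",np.degrees(np.hypot(*c[:2])).round(1),cv2.minEnclosingCircle(q[:,:2].astype(np.float32)[:,None]))
cv2.imwrite("pics/end.png",np.hstack(a)[...,::-1])
E
```

```text
13.7 [ 0.4197 -0.1176  0.1601] F [ 0.3 -0.1  0.1] M [-0.02 -0.04  0.05] grip 69.9 yang -71.7 tilt 1.01
q [ 0.78 -0.07 -0.54  2.   -0.04  1.21 -1.  ] qd 0.754
side 299 top z 0.0835 tilt deg 0.6 ((0.5033780932426453, 0.10288902372121811), 0.02812047302722931)
top 293 top z 0.0844 tilt deg 0.2 ((0.5048956871032715, 0.1043705865740776), 0.0267436932772398)
```

View pics/end.png

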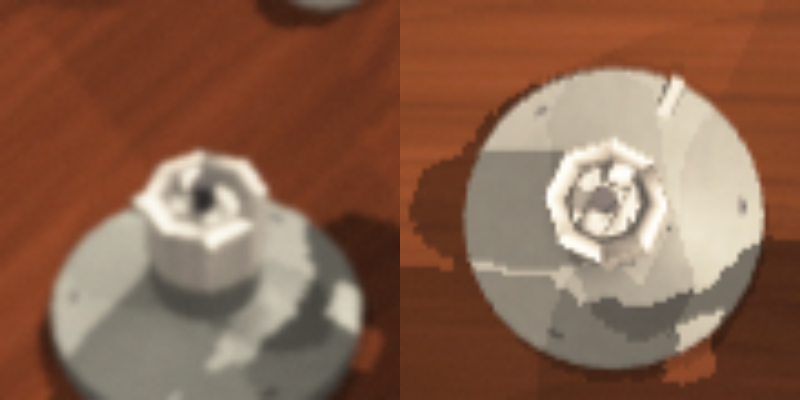

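The collar (side crop (205,225), top crop (607,200)) sits flat on the boss with its tab in the keyway. Its top is at 84 mm (50 + 34), it is level within 1°, and it is centred. The robot is clear, so I'm letting it settle and handing in.

Request:
jog_arm:
  claw: [70, 70, 70]
  xyz:
    - [-10, 0, 0]
    - [-20, 0, 0]
    - [-20, 0, 0]
  roll: [0, 0, 0]

```text
time: 14.1
position: [0.4216, -0.1187, 0.1823]
tool_rot: [2.038, 0.332, -2.066]
ft_force: [0.3, -0.2, 0.5]
grip_width: 0.804
```

```bash
python3 -c "
from h import *
st();print(order.close_job())"
```

```text
14.1 [ 0.4216 -0.1187  0.1823] F [ 0.3 -0.2  0.5] M [-0.04 -0.06 -0.02] grip 69.9 yang -71.8 tilt 0.83
q [ 0.78 -0.09 -0.54  1.97 -0.04  1.26 -0.99] qd 0.03
the job is handed in; nothing more can be done
None
```

The collar is home on the stand's shoulder with its tab in the keyway, and I handed the job in at about 14.1 s. I did not turn it on the spindle. The tab, as gripped, pointed at about -26°, nearly in line with the keyway seen in the top view's depth, so it dropped in on the way down. It landed at 5 mm/s or less, with about 7 N on the shoulder, and I then let go and backed off.

**Last checks:**
- **Height:** the collar's top measured 83.5 mm in the side view and 84.4 mm in the top view, against 84 mm expected.
- **Level:** tilt was 0.6° or less in both views.
- **Centring:** the collar's axis was within about 2 mm of the stand's axis in both views.
- **Robot:** it is clear of everything, with no contact force showing.

**Disagreements:** the two cameras differed by 2–4 mm in absolute x, so I used their mean, and the landing height and force bore it out. The tool stayed about 1° off vertical. I did not measure the bystanders again after the moves; the arm kept clear of them and no unexpected forces showed.

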